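# Slide a used test cassette out of the reader and put it in the tray

## Task

The used test cassette sits in the reader's channel, nearly flush with the rails and held down at its far end by a sprung shoe under the hood. Press down on the grip pad on its top with the closed fingers, never with more than 18 N, and drag it back until it stops against the lip at the front of the stage; then take it by its sides, lift it out and set it down flat, top up, inside the shallow metal tray without dropping it. Leave the spare cassette, the vial, the dropper bottle and the timer where they are.

Things in the scene. Friction and masses are not known exactly. Their poses are not given: they have to be found in the camera images.
- reader: Bench cassette reader, fixed. Origin at bench level under the hood's front part; +x from its front to its back, z up. The cassette slides on a level stage floor at z = 40 mm, 63 mm wide between two guide rails (each 20 mm wide, top at z = 53 mm) that run from x = -100 mm back under the hood. The machine's white body behind (x 55 to 215 mm) is 240 mm wide and 150 mm high.
- lip (a point): Foot of the front lip's inner face, mid-width, on the stage floor (reader frame -150, 0, 40 mm). From x = -100 mm the floor goes on to here as a bare tongue 40 mm wide (y -20 to 20) and 12 mm thick, free air beside and below it; the lip is 6 mm high and 6 mm thick. The cassette's front face stops here, its origin then 65 mm behind this point (reader x = -85 mm).
- hood (a point): Middle of the front top edge of the reader's black hood (reader frame -5, 0, 100 mm). The hood covers the channel from x = -5 to 55 mm, is 150 mm wide and its top is at z = 100 mm. Inside it, at x = 15 mm, a sprung steel shoe presses down on the cassette with about 6 N until the cassette's far end has been drawn out from under it.
- cassette: The used cassette: flat white box 130 (x) by 60 (y) by 14 mm (z), 0.08 to 0.17 kg; origin at the centre of its underside, x along its length as the reader's. A ribbed rubber grip pad covers most of its front half. The rest of it, the stage and the shoe are slippery (friction about 0.35). It starts in the channel, top 1 mm above the rails, 55 to 70 mm from the lip, 1.5 mm play each side.
- cassette_pad (a joint): Squeeze of the cassette's grip pad in m, 0 when free; the pad yields 1 mm per 20 N, and the reading scatters by some tenths of a mm, so trust the felt force. Pad: x -58 to -10, y -22 to 22 mm on the cassette, its top 2.5 mm above the cassette's (16.5 mm above its underside); friction about 0.9. A press below about 9 N slips along it, 10 to 15 N carries the cassette; over 18 N is too much.
- tray: Shallow open metal tray, fixed, 200 mm (x) by 170 mm (y) outside, walls 4 mm thick and 25 mm high, floor 4 mm thick. Origin at the centre of its underside. It stands to the left or the right of the reader's front, with the tip box on the other side.
- tip_box: Pipette tip box, fixed, 125 x 85 x 60 mm, grey with rows of tips; origin at the centre of its underside. Not needed.
- spare: Spare cassette, the same as the used one but lying on the bench; to be left alone. Origin at the centre of its underside.
- vial: Small glass vial, 24 mm across, 55 mm high, standing beside the reader's hood; origin at the centre of its underside. To be left alone.
- dropper: White dropper bottle, 36 mm across, 85 mm high; origin at the centre of its underside. To be left alone.
- timer: White bench timer, 50 x 70 x 20 mm; origin at the centre of its underside. To be left alone.
Not all that is in view belongs to the job. What is shaped like the cassette but yellow is not meant.

How it is judged:
On the way, in this order (a step that is already met when the one before it is completed fails the run):
1. the cassette has been dragged along the channel to the lip (within 5 mm) and lies there on the stage (x of cassette in the frame of reader between -0.09 and -0.08 m and z of cassette in the frame of reader below 0.043 m), for 0.2 s.
2. the cassette is lowered to the tray's floor while still held (contact force between the fingers and cassette above 0.5 N and horizontal distance between cassette and tray below 0.07 m and z of cassette in the frame of tray below 0.014 m).
At the end, for the whole second after the job is handed in: The cassette lies at rest, flat and top up on the tray's floor inside its walls (underside within 2.5 mm of the floor, tilt under 0.04 rad, its centre within 70 mm of the tray's centre), let go (horizontal distance between cassette and tray below 0.07 m and z of cassette in the frame of tray below 0.0065 m and angle between cassette's own z axis and vertical below 0.04 rad and linear speed of cassette below 0.02 m/s); the robot touches nothing.
It fails at once if the grip pad is pressed with more than 18 N (squeezed by more than 0.9 mm) (value of joint cassette_pad above 0.0009 m).
It fails at once if the spare cassette, vial, dropper bottle or timer is moved by more than 20 mm or knocked over (distance of any of spare, vial, dropper, timer from where it was at the start of the episode above 0.02 m or angle between any of spare, vial, dropper, timer's own z axis and vertical above 0.5 rad).
It also fails if it takes over 72 s, if anything falls off the work surface, if the arm or the gripper's body presses on something with over 40 N, if the wrist force passes 120 N, or if a joint passes its speed limit or range.

## Robot

A 6-joint arm with a two-finger parallel gripper is mounted at the origin on the work surface. World frame = base frame: x ahead of the robot, y to its left, z up, the work surface at z = 0. Lengths are in m, angles in rad, forces in N, time in s.
With the tool pointing down it reaches from about 0.4 to 0.925 m from the base axis. Payload 12.5 kg.
Tool frame: the origin (TCP) lies on the centre line of the jaws, within the pads' length; the fingertips stand 14 mm ahead of it and the grasp point (between the pads) lies 5 mm behind it; z points along the fingers, y is the line along which they close (so a half turn about z gives the same grasp; the last joint's range is limited). The gripper opens to 95 mm and grips with 3 to 60 N. Pads are 20 mm wide; open, the fingers measure 119 mm over their backs; the gripper's body (75 mm by 180 mm) begins 59 mm behind the grasp point.
Start: joints at [-1.241, 0.491, 1.559, -0, 1.092, -0.106], TCP at [0.264, -0.567, 0.229] pointing down, gripper open.
Joint ranges: [-3.1, 3.1], [-0.84, 2.19], [0.05, 2.79], [-1.13, 4.28], [0.06, 2.93], [-2.69, 2.69]. Speed limits (rad/s): [2.22, 2.22, 2.79, 3.14, 3.14, 3.14].

## Interface

Orientations are given as a unit quaternion [w, x, y, z].
In Python, from bench import ctrl gives the robot as it stands.
- The arm moves only by the shell command python3 -m handwheel 'ROWS' [FORCE]. ROWS is JSON, a list of rows, each an object with "translation": the shift along the tool's x, y, z in cm, a list of three; "roll": the turn about the tool's z in rad; "hand": the finger opening in cm, from 0 to 9.51. In form: [{"translation": [dx, dy, dz], "roll": roll, "hand": hand}, ...]. A call has 1 to 12 rows; each row is the pose to reach, as a shift and turn from the pose commanded when the call began, along the tool's axes at that moment; what a row does not reach only later rows make up. A row lasts 1/12 s, in which the tool goes at most 41.7 mm and 7.16 degrees, less where a joint would pass 70% of its speed; a pose out of reach is approached as far as the arm can. A call with a gripper value outside its range is refused whole. The fingers move at their own pace and stop on an object; FORCE is the grip in N (left out, the last holds). Time passes only in rows, so rows that repeat a pose let the fingers close. It gives the time, the measured TCP pose, the force, the opening and the grip force at its end, in the units of the state.
- ctrl.observe(): the state, without advancing time (a new reading comes with each control period).
- ctrl.snapshot(name): name is "side" or "top"; returns a dict with "frame" (384x512x3 uint8, red, green, blue), "camera_matrix" (3x3 intrinsics, pixels), "k1" (the pictures are not rectified: a ray, as slopes to the right and down, at radius r is drawn at 1 + k1 r^2 times it, then the intrinsics apply), "R" (3x3) and "t" (3): a world point X has camera coordinates R X + t. Camera axes: x right, y down, z forward; pixel columns grow to the right and rows downward; lengths in m; the calibration is good to about 2 mm. A picture is of the moment at which its call begins. There is no depth.
- ctrl.sign_off(): hands the job in; it is judged then, once.
The state is a dict: "time_s": time; "joint_positions": joint angles; "dq": joint speeds; "tau": joint torques, N m; "tool_pos": TCP position; "orientation": TCP orientation; "wrist_force": force on the tool from outside, world axes, zero at the start; "torque": the same for the moment, N m; "opening": finger opening in m; "grasp_force": force on a finger pad.
Only numpy, scipy, OpenCV 4.12 (cv2) and the standard library are available. Lean on these libraries where they do the work, as an engineer would, in place of code of your own. Each camera call takes 0.05 s, during which the arm holds its last target. There are 200 camera calls.

## Working session

There is one attempt and no reset: what is moved stays moved. The work goes in short steps, Python scripts to look and compute and a shell command to move; the robot and the scene stay as the last step left them, time stands still between calls to the robot, and variables do not carry over. Pictures are saved under pics/ and viewed, at most 11 in all, crops included, and the job is handed in when it is done.

```bash
mkdir -p pics; ls; python3 - <<'E'
from bench import ctrl
import cv2,json
for n in ("top","side"):
    s=ctrl.snapshot(n); cv2.imwrite(f"pics/{n}0.png",s["frame"][:,:,::-1])
    print(n,s["camera_matrix"],s["k1"],s["R"],s["t"])
print(ctrl.observe())
E
```

```text
pics
top [[362.40755262   0.         253.1293851 ]
 [  0.         362.40755262 192.80529821]
 [  0.           0.           1.        ]] 0.0009674765340475013 [[ 0.01738078 -0.99922183  0.03540676]
 [-0.99771447 -0.01964546 -0.06465212]
 [ 0.0652974  -0.03420213 -0.99727953]] [0.05303279 0.58536568 1.04736518]
side [[393.48044229   0.         253.45816474]
 [  0.         393.48044229 190.51245882]
 [  0.           0.           1.        ]] 0.026445155489476742 [[-0.78992036 -0.6130783   0.01268128]
 [-0.32723547  0.4039566  -0.85424587]
 [ 0.51859692 -0.67893598 -0.51971451]] [0.51562403 0.22270908 0.90959401]
{'time_s': 0.1, 'joint_positions': array([-1.24060236e+00,  4.91484995e-01,  1.55940765e+00, -1.71219670e-06,
        1.09166334e+00, -1.05591445e-01]), 'dq': array([ 7.91572733e-06, -1.75781257e-03, -2.46655518e-03,  1.05343088e-03,
       -6.21433066e-04, -4.30016987e-05]), 'tau': array([ 2.30036072e-03, -6.13624835e+01, -2.58606005e+01,  6.93890266e-02,
        4.70309809e-02, -5.72008412e-05]), 'tool_pos': array([ 0.26378605, -0.56638359,  0.22812245]), 'orientation': array([-4.78547720e-04,  9.76354957e-01,  2.16172999e-01, -5.47329017e-05]), 'wrist_force': array([-0.09458731,  0.20199511, -0.237892  ]), 'torque': array([-0.01751959, -0.07010627,  0.01099324]), 'grasp_force': 0.0, 'opening': 0.09492216650711154}
```

View pics/top0.png

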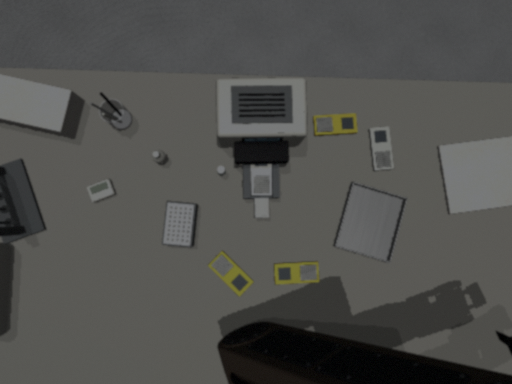

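View pics/side0.png

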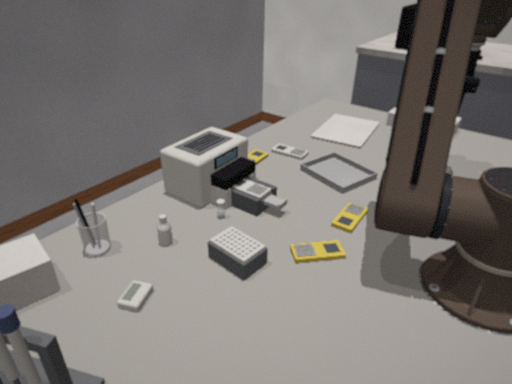

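Top view: the used cassette is white in the reader channel at (261,180), its grey pad at about (261,184), and the tongue and lip are at (262,208-218). Candidates for the cassette are the channel one (261,180), the white spare on the bench (381,148), and yellow look-alikes at (335,124), (230,273) and (297,272). I choose (261,180), since it is the only one between the rails. The tray is at (370,222), the tip box at (180,224), and the vial at (221,170). I'll check the choice in a close crop.

```bash
cat > h.py <<'E'
import numpy as np, cv2
from bench import ctrl
def dist(s): return np.array([s["k1"],0,0,0,0.])
def ray(s,uv):
    p=cv2.undistortPoints(np.array(uv,float).reshape(-1,1,2),s["camera_matrix"],dist(s)).reshape(-1,2)
    # cv2 inverts x(1+k1 r^2), the model given
    d=np.c_[p,np.ones(len(p))]@s["R"]; return -s["R"].T@s["t"],d
def plane(s,uv,z):
    c,d=ray(s,uv); return c+d*((z-c[2])/d[:,2])[:,None]
def proj(s,X):
    return cv2.projectPoints(np.array(X,float).reshape(-1,1,3),cv2.Rodrigues(s["R"])[0],s["t"],s["camera_matrix"],dist(s))[0].reshape(-1,2)
def crop(s,x0,y0,x1,y1,k,name):
    cv2.imwrite(name,cv2.resize(s["frame"][y0:y1,x0:x1,::-1],None,fx=k,fy=k,interpolation=cv2.INTER_CUBIC))
E
python3 - <<'E'
from h import *
s=ctrl.snapshot("top"); crop(s,210,70,310,225,3.8,"pics/c1.png")
s2=ctrl.snapshot("side"); crop(s2,180,130,300,220,6,"pics/c2.png")
np.save("pics/top.npy",s["frame"]);
g=s["frame"].astype(int)
for v in range(150,222,2): print(v,g[v,236:286:2].mean(1 if 0 else -1).astype(int))
E
```

```text
150 [17 18 18 17 19 17 15 15 19 19 19 20 18 20 18 15 19 19 18 17 15 16 18 18
 16]
152 [18 18 20 19 19 21 20 18 18 21 19 21 20 18 20 17 18 16 19 18 16 18 17 16
 16]
154 [18 18 21 18 20 19 21 18 17 19 18 18 21 18 17 18 17 17 16 18 18 18 19 18
 16]
156 [18 20 19 20 22 19 20 19 22 19 20 20 19 17 19 18 21 19 19 20 19 17 16 17
 17]
158 [20 17 18 21 21 20 21 18 19 18 19 20 18 17 18 20 19 18 19 20 19 16 19 18
 19]
160 [17 17 19 20 17 17 19 19 21 17 17 16 18 17 18 18 18 18 17 15 16 16 14 16
 15]
162 [ 9  6  7  5  8  6  4  9  6  6  2  2  6  9  3  1  8 10  6  5  5  8  7  6
  7]
164 [27 25 38 33 25 25 27 43 59 50 26 30 39 39 39 47 84 85 39 27 32 39 34 31
 30]
166 [ 38  40  45  43  53  54  54  80 108 100  84  87  95  92  92  95 109 109
  60  52  54  53  46  47  55]
168 [ 67  68  70  54  58  61  62  88 117 117 117 117 120 117 118 118 119 116
  66  59  61  65  74  76  75]
170 [ 86  80  79  69  64  64  65  91 121 121 121 120 121 122 121 121 121 117
  66  63  63  68  77  79  76]
172 [ 89  87  82  68  63  65  64  83 119 121 121 120 120 121 121 121 121 116
  66  64  63  67  76  78  75]
174 [ 88  89  86
[... 1776 characters left out ...]
]
208 [ 89  89  88  88  89  88  89  89  87  83 116 118 120 119 119 118 104  85
  89  88  88  88  88  89  88]
210 [ 88  88  87  89  89  87  89  88  85  84 117 120 120 120 120 119 107  84
  89  88  88  88  88  88  88]
212 [ 89  88  89  89  89  89  90  88  86  85 117 118 120 120 120 119 105  83
  89  88  88  88  89  88  89]
214 [ 88  89  89  89  88  88  88  88  86  85 116 119 119 118 119 119 108  82
  89  88  88  89  90  88  88]
216 [ 89  87  88  88  88  90  88  88  87  76 111 115 114 112 112 113 107  85
  88  89  88  90  88  88  89]
218 [89 89 88 88 88 88 89 88 88 82 86 82 81 84 85 85 82 82 89 89 89 88 89 89
 88]
220 [88 88 88 88 89 89 89 88 87 89 84 79 79 81 82 79 79 83 88 88 89 88 88 87
 89]
```

View pics/c1.png

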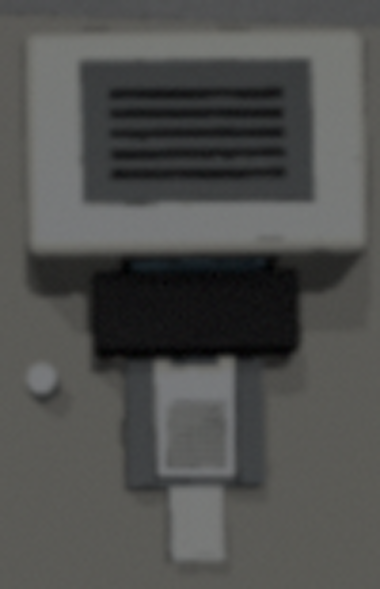

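View pics/c2.png

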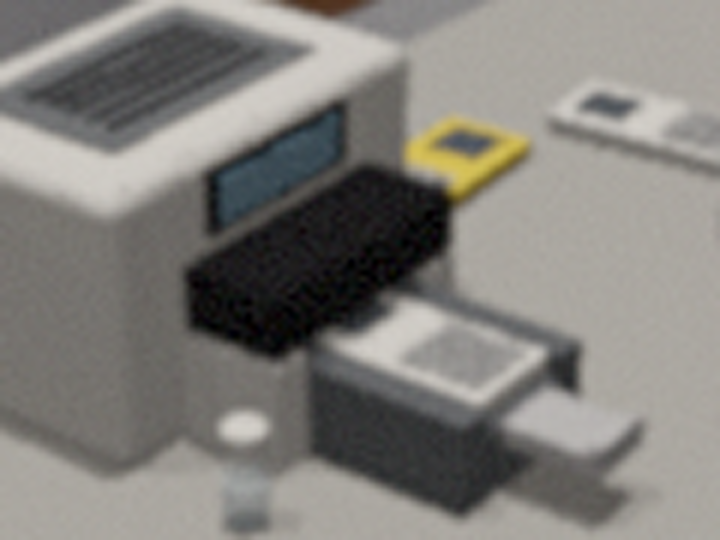

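The crops confirm it. The white cassette with its ribbed grey pad lies between the dark rails, front edge near (262,195) in the top image, and the pad spans about u 254-269, v 175-193. Now I'll measure the poses.

```bash
cat > m.py <<'E'
from h import *
s=ctrl.snapshot("top"); f=s["frame"]; g=cv2.GaussianBlur(cv2.cvtColor(f,cv2.COLOR_RGB2GRAY),(3,3),0).astype(float)
def edge(p,q,n,L=4,sgn=0):
    "subpixel edge line between pixels p,q: strongest gradient along normal; returns 2 end points of fitted line"
    p,q=np.array(p,float),np.array(q,float); d=(q-p)/np.linalg.norm(q-p); nn=np.array([-d[1],d[0]]); P=[]
    a=np.arange(-L,L+.01,.25)
    for t in np.linspace(0.1,.9,n):
        c=p+(q-p)*t; xy=(c+a[:,None]*nn).astype(np.float32)
        v=cv2.remap(g.astype(np.float32),xy[:,:1].copy(),xy[:,1:].copy(),cv2.INTER_LINEAR).ravel()
        w=np.gradient(v); w=w*sgn if sgn else abs(w); i=w.argmax(); P.append(xy[i])
    P=np.array(P,np.float32); l=cv2.fitLine(P,cv2.DIST_HUBER,0,.01,.01).ravel()
    m,dd=l[2:],l[:2]; return np.array([m+dd*((p-m)@dd),m+dd*((q-m)@dd)]), np.std((P-m)@np.array([-dd[1],dd[0]]))
C=lambda x,y:(210+(x+.5)/3.8-.5,70+(y+.5)/3.8-.5)
E={"body_L":(C(28,60),C(28,230),.15),"body_R":(C(361,60),C(363,230),.15),"body_back":(C(50,33),C(340,33),.15),
"rail_L":(C(126,380),C(128,470),.053),"rail_R":(C(263,385),C(264,470),.053),
"cas_L":(C(156,380),C(158,460),.054),"cas_R":(C(234,380),C(235,460),.054),"cas_F":(C(165,474),C(228,476),.054),
"tong_L":(C(170,495),C(172,550),.04),"tong_R":(C(223,495),C(225,550),.04),"lip_out":(C(178,562),C(218,562),.046),"rail_F":(C(132,487),C(165,487),.053),
"hood_L":(C(93,285),C(95,340),.1),"hood_R":(C(298,285),C(298,340),.1)}
for k,(p,q,z) in E.items():
    l,sd=edge(p,q,15,3); w=plane(s,l,z); d=w[1]-w[0]
    print(k,l.round(1).tolist(),round(float(sd),2),w[:,:2].round(4).tolist(),"ang(deg)",round(float(np.degrees(np.arctan2(d[1],d[0]))),2))
# tray
r=g[170:275,320:420]; m=((r<70)*255).astype(np.uint8)
n,lab,st,_=cv2.connectedComponentsWithStats(m); print(st)
cs,_=cv2.findContours(m,cv2.RETR_EXTERNAL,cv2.CHAIN_APPROX_NONE); c=max(cs,key=lambda c:cv2.minAreaRect(c)[1][0])
b=cv2.boxPoints(cv2.minAreaRect(c))+[320,170]; print(b); w=plane(s,b,.025); print(w.round(4),w.mean(0),np.linalg.norm(np.roll(w,-1,0)-w,axis=1))
print("cam",-s["R"].T@s["t"])
crop(s,325,175,415,265,6,"pics/tray.png")
E
python3 m.py
```

```text
body_L [[217.8, 85.4], [217.7, 130.2]] 0.34 [[0.8552, 0.1659], [0.7367, 0.1631]] ang(deg) -178.65
body_R [[304.5, 85.4], [306.0, 130.1]] 0.3 [[0.8622, -0.0623], [0.7427, -0.0671]] ang(deg) -177.72
body_back [[222.8, 78.5], [299.1, 77.1]] 0.35 [[0.8743, 0.1531], [0.8843, -0.0477]] ang(deg) -87.15
rail_L [[241.4, 169.7], [241.8, 193.3]] 0.14 [[0.6475, 0.0997], [0.5798, 0.0973]] ang(deg) -177.99
rail_R [[279.7, 171.0], [279.5, 193.3]] 0.12 [[0.6461, -0.0098], [0.582, -0.0102]] ang(deg) -179.64
cas_L [[250.5, 169.6], [250.6, 190.7]] 0.11 [[0.648, 0.0737], [0.5878, 0.0723]] ang(deg) -178.74
cas_R [[271.6, 169.6], [271.7, 190.7]] 0.09 [[0.6493, 0.0136], [0.589, 0.0124]] ang(deg) -178.9
cas_F [[252.8, 196.1], [269.2, 198.2]] 1.2 [[0.5726, 0.0658], [0.5674, 0.0192]] ang(deg) -96.36
tong_L [[254.5, 199.9], [254.7, 214.4]] 0.09 [[0.5625, 0.0604], [0.521, 0.059]] ang(deg) -178.11
tong_R [[268.6, 199.9], [268.6, 214.4]] 0.28 [[0.5633, 0.0197], [0.5217, 0.0192]] ang(deg) -179.4
lip_out [[256.7, 216.1], [267.0, 217.5]] 0.42 [[0.5161, 0.0536], [0.5126, 0.024]] ang(deg) -96.61
rail_F [[244.4, 199.3], [253.1, 199.3]] 1.8 [[0.5631, 0.0896], [0.5635, 0.065]] ang(deg) -88.91
hood_L [[232.1, 144.8], [233.5, 159.2]] 0.41 [[0.709, 0.1265], [0.6695, 0.1219]] ang(deg) -173.31
hood_R [[288.6, 144.6], [288.6, 159.1]] 0.0 [[0.7134, -0.0283], [0.6733, -0.0288]] ang(deg) -179.37
[[    0     0   100   105 10040]
 [   13    12    20    65   176]
 [   35    14     2     1     2]
 [   42    15     6     3    10]
 [   49    18    37    73   272]]
[[368.99998474 188.00000381]
 [400.52940369 180.11764908]
 [418.64704895 252.58824158]
 [387.11763    260.47059631]]
[[ 0.6048 -0.2783  0.025 ]
 [ 0.6302 -0.3731  0.025 ]
 [ 0.4175 -0.4251  0.025 ]
 [ 0.3934 -0.3311  0.025 ]] [ 0.51147889 -0.35191912  0.025     ] [0.09814591 0.21891752 0.09702378 0.21792393]
cam [0.51471584 0.10031343 1.08048327]
```

View pics/tray.png

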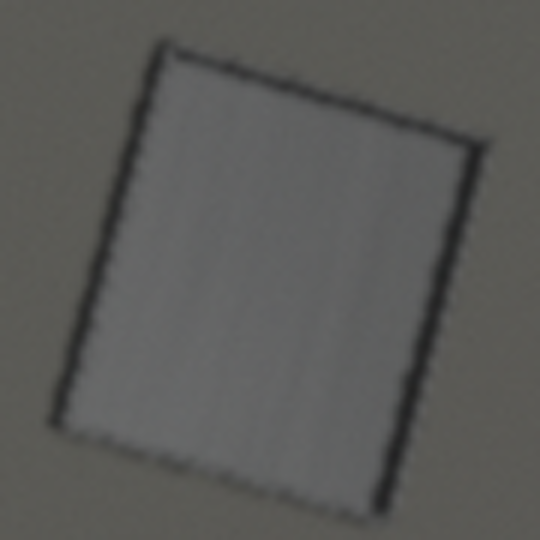

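The tray crop shows corners at about (351.7,181.7), (406.3,198.8), (388.7,261.2) and (333.7,246.3) in full-image pixels. I'll cast those corners, and go above the pad with the fingers closing.

```bash
cat >> h.py <<'E'
def rel(target,yaw=None,o=None):
    "tool-axis shift (cm) and roll (rad) to world TCP target with tool x at angle yaw"
    from scipy.spatial.transform import Rotation as Ro
    o=o or ctrl.observe(); q=o["orientation"]; M=Ro.from_quat([q[1],q[2],q[3],q[0]]).as_matrix()
    a=np.arctan2(M[1,0],M[0,0]); t=M.T@(np.array(target)-o["tool_pos"])*100
    return t.round(2), None if yaw is None else round(a-yaw,3), round(a,4)
E
python3 - <<'E'
from h import *
s=ctrl.snapshot("top")
w=plane(s,[(351.7,181.7),(406.3,198.8),(388.7,261.2),(333.7,246.3)],.025)
print(w.round(4),w.mean(0),np.linalg.norm(np.roll(w,-1,0)-w,axis=1))
d1=w[0]-w[3];d2=w[1]-w[2];print(np.degrees(np.arctan2(d1[1],d1[0])),np.degrees(np.arctan2(d2[1],d2[0])))
print(rel((.6065,.0435,.13),.021))
E
python3 -m handwheel '[{"translation":[56.8,-40.8,0],"roll":0.415,"hand":0},{"translation":[56.8,-40.8,0],"roll":0.415,"hand":0},{"translation":[56.8,-40.8,0],"roll":0.415,"hand":0},{"translation":[56.8,-40.8,0],"roll":0.415,"hand":0},{"translation":[56.8,-40.8,0],"roll":0.415,"hand":0},{"translation":[56.8,-40.8,0],"roll":0.415,"hand":0},{"translation":[56.8,-40.8,0],"roll":0.415,"hand":0},{"translation":[56.8,-40.8,0],"roll":0.415,"hand":0},{"translation":[56.8,-40.8,0],"roll":0.415,"hand":0},{"translation":[56.8,-40.8,0],"roll":0.415,"hand":0},{"translation":[56.8,-40.8,0],"roll":0.415,"hand":0},{"translation":[56.8,-40.8,0],"roll":0.415,"hand":0}]' 20
python3 -c "
from h import *
print(rel((.6065,.0435,.13),.021))"
```

```text
[[ 0.6224 -0.2267  0.025 ]
 [ 0.575  -0.3899  0.025 ]
 [ 0.3913 -0.3358  0.025 ]
 [ 0.4322 -0.1736  0.025 ]] [ 0.50523324 -0.28150375  0.025     ] [0.17003387 0.19146001 0.16728277 0.19750726]
-15.590165008518172 -16.42653645832413
(array([ 56.81, -40.83,   9.86]), np.float64(0.415), np.float64(0.4358))
time_s: 1.3
tool_pos: [0.5092, -0.1293, 0.2288]
orientation: [0.0, 1.0, 0.01, 0.0]
wrist_force: [-0.1, -1.6, -0.1]
opening: 0.0204
grasp_force: 0.0
(array([ 10.09, -17.07,   9.88]), np.float64(-0.0), np.float64(0.0208))
```

```bash
python3 -m handwheel '[{"translation":[10.1,-17.1,4],"roll":0,"hand":0},{"translation":[10.1,-17.1,4],"roll":0,"hand":0},{"translation":[10.1,-17.1,6],"roll":0,"hand":0},{"translation":[10.1,-17.1,8],"roll":0,"hand":0},{"translation":[10.1,-17.1,11],"roll":0,"hand":0},{"translation":[10.1,-17.1,13],"roll":0,"hand":0},{"translation":[10.1,-17.1,13],"roll":0,"hand":0},{"translation":[10.1,-17.1,13],"roll":0,"hand":0},{"translation":[10.1,-17.1,13],"roll":0,"hand":0},{"translation":[10.1,-17.1,13],"roll":0,"hand":0}]'
python3 - <<'E'
from h import *
o=ctrl.observe(); print(o["tool_pos"],o["wrist_force"],o["opening"],rel((.6065,.0435,.08),.021))
s=ctrl.snapshot("side"); crop(s,190,130,310,220,6,"pics/c3.png")
E
```

```text
time_s: 2.13
tool_pos: [0.6066, 0.0408, 0.1007]
orientation: [0.0, 1.0, 0.01, 0.001]
wrist_force: [-0.2, 0.3, 0.3]
opening: 0.0004
grasp_force: 0.0
[0.60661068 0.04077164 0.10071884] [-0.22542372  0.31803158  0.26227581] 0.0003592751292963379 (array([-0.01, -0.27,  2.07]), np.float64(-0.001), np.float64(0.0198))
```

View pics/c3.png

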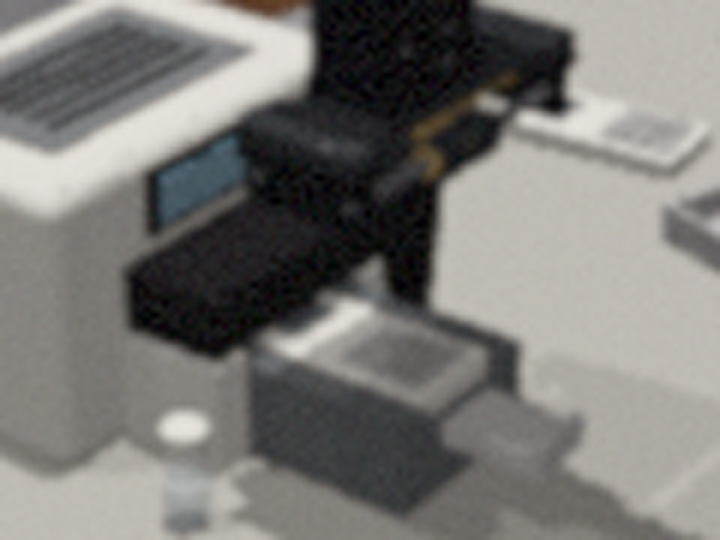

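The fingers hang above the pad, which is centred at about (257,189) in the side image, and the hood is clear behind. I'll cross-check the pad and lip from the side view, then descend to just above contact.

```bash
python3 - <<'E'
from h import *
s=ctrl.snapshot("side")
K=lambda x,y:(190+(x+.5)/6-.5,130+(y+.5)/6-.5)
print("pad ctr",plane(s,[K(408,356)],.0565),"cas front corners",plane(s,[K(492,352),K(432,410)],.054),"lip top corners",plane(s,[K(580,415)],.046))
E
python3 -m handwheel '[{"translation":[0,-0.2,1.0],"roll":0,"hand":0},{"translation":[0,-0.2,2.0],"roll":0,"hand":0},{"translation":[0,-0.2,2.5],"roll":0,"hand":0},{"translation":[0,-0.2,2.5],"roll":0,"hand":0},{"translation":[0,-0.2,2.5],"roll":0,"hand":0},{"translation":[0,-0.2,2.5],"roll":0,"hand":0}]'
python3 -c "
from h import *
o=ctrl.observe();print(o['tool_pos'],o['wrist_force'])"
```

```text
pad ctr [[0.60320524 0.04513292 0.0565    ]] cas front corners [[0.57561294 0.01248956 0.054     ]
 [0.56658505 0.07425264 0.054     ]] lip top corners [[0.51581834 0.02276043 0.046     ]]
time_s: 2.73
tool_pos: [0.606, 0.0437, 0.0736]
orientation: [0.0, 1.0, 0.01, -0.0]
wrist_force: [1.1, -0.1, -0.4]
opening: 0.0003
grasp_force: 0.0
[0.60599728 0.04374348 0.07355174] [ 1.13183732 -0.08036794 -0.37421042]
```

```bash
python3 -m handwheel '[{"translation":[0,0,0.1],"roll":0,"hand":0},{"translation":[0,0,0.2],"roll":0,"hand":0},{"translation":[0,0,0.25],"roll":0,"hand":0},{"translation":[0,0,0.25],"roll":0,"hand":0},{"translation":[0,0,0.25],"roll":0,"hand":0}]'
python3 -c "
from h import *
o=ctrl.observe();print(o['tool_pos'],o['wrist_force'])"
python3 -m handwheel '[{"translation":[0,0,0.02],"roll":0,"hand":0},{"translation":[0,0,0.02],"roll":0,"hand":0},{"translation":[0,0,0.02],"roll":0,"hand":0}]'
python3 -c "
from h import *
o=ctrl.observe();print(o['tool_pos'],o['wrist_force'])"
```

```text
time_s: 3.15
tool_pos: [0.6059, 0.0438, 0.0712]
orientation: [0.0, 1.0, 0.01, 0.0]
wrist_force: [0.8, -0.2, -1.3]
opening: 0.0003
grasp_force: 0.0
[0.60594742 0.04376706 0.07116656] [ 0.84737637 -0.15697056 -1.26587208]
time_s: 3.4
tool_pos: [0.6059, 0.0438, 0.0709]
orientation: [0.0, 1.0, 0.01, 0.0]
wrist_force: [0.2, -0.5, 1.1]
opening: 0.0006
grasp_force: 0.0
[0.60594748 0.04378869 0.07093293] [ 0.1886197  -0.47042888  1.06246649]
```

```bash
for i in 1; do :; done
python3 -m handwheel '[{"translation":[0,0,0.03],"roll":0,"hand":0},{"translation":[0,0,0.03],"roll":0,"hand":0},{"translation":[0,0,0.03],"roll":0,"hand":0}]'
python3 -m handwheel '[{"translation":[0,0,0.02],"roll":0,"hand":0},{"translation":[0,0,0.02],"roll":0,"hand":0},{"translation":[0,0,0.02],"roll":0,"hand":0}]'
python3 -c "
from h import *
o=ctrl.observe();print(o['tool_pos'],o['wrist_force'])"
```

```text
time_s: 3.65
tool_pos: [0.606, 0.0438, 0.0708]
orientation: [0.0, 1.0, 0.01, 0.0]
wrist_force: [-1.3, 0.3, 1.4]
opening: 0.0004
grasp_force: 0.9
time_s: 3.9
tool_pos: [0.606, 0.0437, 0.0706]
orientation: [0.0, 1.0, 0.01, 0.0]
wrist_force: [-1.2, -0.5, 4.6]
opening: 0.0004
grasp_force: 2.2
[0.60599413 0.04374689 0.07061268] [-1.22879732 -0.49197304  4.56149867]
```

Contact made. Pressing on in small steps.

```bash
python3 -m handwheel '[{"translation":[0,0,0.02],"roll":0,"hand":0},{"translation":[0,0,0.02],"roll":0,"hand":0},{"translation":[0,0,0.02],"roll":0,"hand":0}]'
python3 -m handwheel '[{"translation":[0,0,0.02],"roll":0,"hand":0},{"translation":[0,0,0.02],"roll":0,"hand":0},{"translation":[0,0,0.02],"roll":0,"hand":0}]'
```

```text
time_s: 4.15
tool_pos: [0.606, 0.0438, 0.0705]
orientation: [0.0, 1.0, 0.01, 0.0]
wrist_force: [-0.9, -0.1, 5.7]
opening: 0.0003
grasp_force: 3.1
time_s: 4.4
tool_pos: [0.606, 0.0438, 0.0704]
orientation: [0.0, 1.0, 0.01, 0.0]
wrist_force: [-2.1, 0.3, 8.2]
opening: 0.0
grasp_force: 3.7
```

```bash
python3 -m handwheel '[{"translation":[0,0,0.02],"roll":0,"hand":0},{"translation":[0,0,0.03],"roll":0,"hand":0},{"translation":[0,0,0.03],"roll":0,"hand":0},{"translation":[0,0,0.03],"roll":0,"hand":0}]'
python3 -m handwheel '[{"translation":[0,0,0.01],"roll":0,"hand":0},{"translation":[0,0,0.01],"roll":0,"hand":0}]'
```

```text
time_s: 4.73
tool_pos: [0.606, 0.0438, 0.0703]
orientation: [0.0, 1.0, 0.01, 0.0]
wrist_force: [-2.7, 0.2, 9.9]
opening: 0.0004
grasp_force: 4.8
time_s: 4.9
tool_pos: [0.606, 0.0438, 0.0703]
orientation: [0.0, 1.0, 0.01, 0.0]
wrist_force: [-3.4, 1.3, 10.0]
opening: 0.0006
grasp_force: 5.1
```

```bash
python3 -m handwheel '[{"translation":[0,0,0.02],"roll":0,"hand":0},{"translation":[0,0,0.02],"roll":0,"hand":0},{"translation":[0,0,0.02],"roll":0,"hand":0}]'
python3 -m handwheel '[{"translation":[-0.1,0,0],"roll":0,"hand":0},{"translation":[-0.2,0,0],"roll":0,"hand":0},{"translation":[-0.3,0,0],"roll":0,"hand":0},{"translation":[-0.4,0,0],"roll":0,"hand":0},{"translation":[-0.5,0,0],"roll":0,"hand":0}]'
```

```text
time_s: 5.15
tool_pos: [0.606, 0.0437, 0.0702]
orientation: [0.0, 1.0, 0.01, 0.0]
wrist_force: [-3.1, 0.0, 12.0]
opening: 0.0008
grasp_force: 5.8
time_s: 5.57
tool_pos: [0.6032, 0.0436, 0.0705]
orientation: [0.0, 1.0, 0.01, 0.003]
wrist_force: [6.0, 0.7, 5.5]
opening: 0.0005
grasp_force: 3.1
```

```bash
python3 -m handwheel '[{"translation":[0,0,0.02],"roll":0,"hand":0},{"translation":[0,0,0.04],"roll":0,"hand":0},{"translation":[0,0,0.04],"roll":0,"hand":0},{"translation":[0,0,0.04],"roll":0,"hand":0}]'
python3 -m handwheel '[{"translation":[0,0,0.02],"roll":0,"hand":0},{"translation":[0,0,0.02],"roll":0,"hand":0},{"translation":[0,0,0.02],"roll":0,"hand":0}]'
```

```text
time_s: 5.9
tool_pos: [0.6031, 0.0436, 0.0703]
orientation: [0.0, 1.0, 0.01, 0.003]
wrist_force: [4.3, 0.6, 9.7]
opening: 0.0008
grasp_force: 4.7
time_s: 6.15
tool_pos: [0.6031, 0.0436, 0.0702]
orientation: [0.0, 1.0, 0.01, 0.003]
wrist_force: [5.1, -0.0, 11.1]
opening: 0.0005
grasp_force: 5.4
```

```bash
python3 -m handwheel '[{"translation":[-0.1,0,0.02],"roll":0,"hand":0},{"translation":[-0.2,0,0.04],"roll":0,"hand":0},{"translation":[-0.3,0,0.06],"roll":0,"hand":0},{"translation":[-0.4,0,0.07],"roll":0,"hand":0}]'
python3 -c "
from h import *
o=ctrl.observe();print(o['tool_pos'],o['wrist_force'])"
```

```text
time_s: 6.48
tool_pos: [0.6008, 0.0434, 0.0702]
orientation: [0.0, 1.0, 0.01, 0.005]
wrist_force: [10.1, -0.3, 12.4]
opening: 0.0007
grasp_force: 5.8
[0.60081683 0.0434436  0.07017651] [10.09298293 -0.27636025 12.41889787]
```

```bash
python3 -m handwheel '[{"translation":[-0.1,0,0.01],"roll":0,"hand":0},{"translation":[-0.2,0,0.02],"roll":0,"hand":0},{"translation":[-0.3,0,0.02],"roll":0,"hand":0},{"translation":[-0.4,0,0.02],"roll":0,"hand":0}]'
python3 -m handwheel '[{"translation":[-0.1,0,0],"roll":0,"hand":0},{"translation":[-0.2,0,0],"roll":0,"hand":0},{"translation":[-0.3,0,0],"roll":0,"hand":0},{"translation":[-0.4,0,0],"roll":0,"hand":0}]'
```

```text
time_s: 6.82
tool_pos: [0.597, 0.0433, 0.0701]
orientation: [0.0, 1.0, 0.01, 0.005]
wrist_force: [10.4, -0.3, 13.0]
opening: 0.0002
grasp_force: 6.1
time_s: 7.15
tool_pos: [0.593, 0.0432, 0.0701]
orientation: [0.0, 1.0, 0.01, 0.005]
wrist_force: [9.8, 1.0, 12.1]
opening: 0.0007
grasp_force: 6.2
```

```bash
python3 -m handwheel '[{"translation":[-0.1,0,0],"roll":0,"hand":0},{"translation":[-0.2,0,-0.01],"roll":0,"hand":0},{"translation":[-0.3,0,-0.01],"roll":0,"hand":0},{"translation":[-0.4,0,-0.01],"roll":0,"hand":0}]'
python3 - <<'E'
from h import *
s=ctrl.snapshot("side"); crop(s,190,130,310,220,6,"pics/c4.png")
E
```

```text
time_s: 7.48
tool_pos: [0.589, 0.0431, 0.0702]
orientation: [0.0, 1.0, 0.01, 0.005]
wrist_force: [9.5, 0.4, 11.8]
opening: 0.0004
grasp_force: 6.0
```

View pics/c4.png

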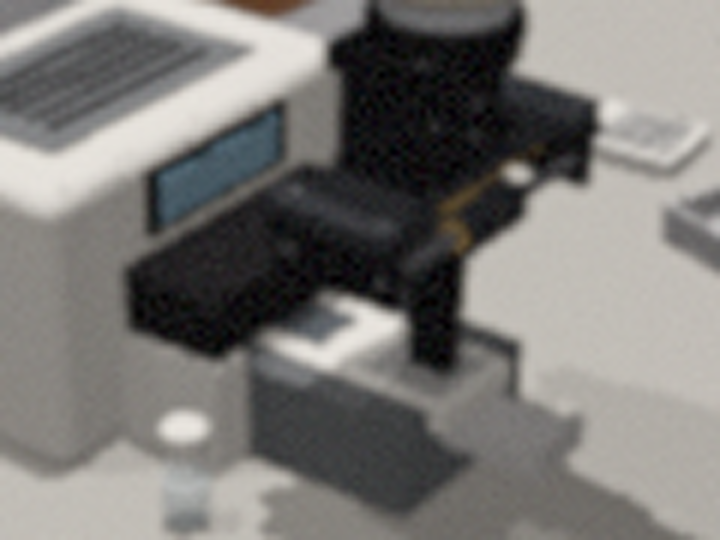

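The cassette is moving with the fingers. Its dark window now shows more in front of the hood, at about (243,184) full-image, and the finger stays on the pad near (262,190). I'll keep dragging, with care near the shoe release.

```bash
python3 -m handwheel '[{"translation":[-0.1,0,0],"roll":0,"hand":0},{"translation":[-0.2,0,0],"roll":0,"hand":0},{"translation":[-0.3,0,0],"roll":0,"hand":0}]'
python3 -m handwheel '[{"translation":[-0.1,0,0],"roll":0,"hand":0},{"translation":[-0.2,0,0],"roll":0,"hand":0},{"translation":[-0.3,0,0],"roll":0,"hand":0}]'
```

```text
time_s: 7.78
tool_pos: [0.586, 0.0431, 0.0702]
orientation: [0.0, 1.0, 0.01, 0.005]
wrist_force: [10.0, 0.7, 11.9]
opening: 0.0004
grasp_force: 6.0
time_s: 8.03
tool_pos: [0.583, 0.043, 0.0702]
orientation: [0.0, 1.0, 0.01, 0.005]
wrist_force: [11.1, 1.0, 11.9]
opening: 0.0007
grasp_force: 6.1
```

```bash
python3 -m handwheel '[{"translation":[-0.1,0,0],"roll":0,"hand":0},{"translation":[-0.2,0,0],"roll":0,"hand":0}]'
python3 -m handwheel '[{"translation":[-0.1,0,0],"roll":0,"hand":0},{"translation":[-0.2,0,0],"roll":0,"hand":0}]'
python3 -m handwheel '[{"translation":[-0.1,0,0],"roll":0,"hand":0},{"translation":[-0.2,0,0],"roll":0,"hand":0}]'
```

```text
time_s: 8.2
tool_pos: [0.581, 0.043, 0.0701]
orientation: [0.0, 1.0, 0.01, 0.005]
wrist_force: [9.1, 0.2, 12.4]
opening: 0.0008
grasp_force: 6.1
time_s: 8.37
tool_pos: [0.5786, 0.0429, 0.0701]
orientation: [0.0, 1.0, 0.01, 0.005]
wrist_force: [7.6, 0.4, 13.4]
opening: 0.0
grasp_force: 6.9
time_s: 8.53
tool_pos: [0.5761, 0.0429, 0.07]
orientation: [0.0, 1.0, 0.01, 0.004]
wrist_force: [5.8, -0.0, 15.6]
opening: 0.0006
grasp_force: 7.4
```

```bash
python3 -m handwheel '[{"translation":[0,0,-0.04],"roll":0,"hand":0},{"translation":[0,0,-0.04],"roll":0,"hand":0},{"translation":[-0.1,0,-0.04],"roll":0,"hand":0},{"translation":[-0.2,0,-0.04],"roll":0,"hand":0}]'
python3 -m handwheel '[{"translation":[-0.15,0,0],"roll":0,"hand":0},{"translation":[-0.3,0,0],"roll":0,"hand":0},{"translation":[-0.45,0,0],"roll":0,"hand":0}]'
```

```text
time_s: 8.87
tool_pos: [0.5737, 0.0429, 0.0701]
orientation: [0.0, 1.0, 0.01, 0.004]
wrist_force: [6.1, 0.1, 12.6]
opening: 0.0001
grasp_force: 6.5
time_s: 9.12
tool_pos: [0.5692, 0.0428, 0.0701]
orientation: [0.0, 1.0, 0.01, 0.004]
wrist_force: [5.7, 0.3, 12.3]
opening: 0.0006
grasp_force: 6.5
```

```bash
python3 -m handwheel '[{"translation":[-0.15,0,0],"roll":0,"hand":0},{"translation":[-0.3,0,0],"roll":0,"hand":0},{"translation":[-0.45,0,0],"roll":0,"hand":0},{"translation":[-0.6,0,0],"roll":0,"hand":0}]'
python3 -m handwheel '[{"translation":[-0.15,0,0],"roll":0,"hand":0},{"translation":[-0.3,0,0],"roll":0,"hand":0},{"translation":[-0.45,0,0],"roll":0,"hand":0},{"translation":[-0.6,0,0],"roll":0,"hand":0}]'
python3 -m handwheel '[{"translation":[-0.15,0,0],"roll":0,"hand":0},{"translation":[-0.3,0,0],"roll":0,"hand":0},{"translation":[-0.4,0,0],"roll":0,"hand":0}]'
```

```text
time_s: 9.45
tool_pos: [0.5632, 0.0427, 0.0701]
orientation: [0.0, 1.0, 0.01, 0.004]
wrist_force: [5.9, 0.1, 12.7]
opening: 0.0004
grasp_force: 6.5
time_s: 9.78
tool_pos: [0.5572, 0.0425, 0.0701]
orientation: [0.0, 1.0, 0.01, 0.004]
wrist_force: [6.1, 0.3, 12.2]
opening: 0.0005
grasp_force: 6.6
time_s: 10.03
tool_pos: [0.5532, 0.0425, 0.0701]
orientation: [0.0, 1.0, 0.01, 0.004]
wrist_force: [6.2, -0.3, 14.0]
opening: 0.0005
grasp_force: 6.7
```

```bash
python3 -m handwheel '[{"translation":[-0.1,0,-0.01],"roll":0,"hand":0},{"translation":[-0.2,0,-0.01],"roll":0,"hand":0},{"translation":[-0.3,0,-0.01],"roll":0,"hand":0}]'
python3 -m handwheel '[{"translation":[-0.1,0,0],"roll":0,"hand":0},{"translation":[-0.2,0,0],"roll":0,"hand":0}]'
python3 -m handwheel '[{"translation":[-0.1,0,0],"roll":0,"hand":0},{"translation":[-0.2,0,0],"roll":0,"hand":0}]'
```

```text
time_s: 10.28
tool_pos: [0.5502, 0.0424, 0.0701]
orientation: [0.0, 1.0, 0.01, 0.004]
wrist_force: [5.4, -0.1, 13.1]
opening: 0.0006
grasp_force: 6.4
time_s: 10.45
tool_pos: [0.5482, 0.0424, 0.0701]
orientation: [0.0, 1.0, 0.01, 0.004]
wrist_force: [5.2, 0.1, 13.4]
opening: 0.0004
grasp_force: 6.5
time_s: 10.62
tool_pos: [0.5462, 0.0423, 0.0701]
orientation: [0.0, 1.0, 0.01, 0.004]
wrist_force: [5.2, 0.3, 12.9]
opening: 0.0005
grasp_force: 6.5
```

```bash
python3 -m handwheel '[{"translation":[-0.1,0,0],"roll":0,"hand":0},{"translation":[-0.2,0,0],"roll":0,"hand":0},{"translation":[-0.3,0,0],"roll":0,"hand":0}]'
python3 -m handwheel '[{"translation":[-0.1,0,0],"roll":0,"hand":0},{"translation":[-0.2,0,0],"roll":0,"hand":0}]'
```

```text
time_s: 10.87
tool_pos: [0.5443, 0.0423, 0.0702]
orientation: [0.0, 1.0, 0.01, 0.005]
wrist_force: [11.3, 0.7, 10.7]
opening: 0.0007
grasp_force: 5.1
time_s: 11.03
tool_pos: [0.5424, 0.0422, 0.0702]
orientation: [0.0, 1.0, 0.01, 0.005]
wrist_force: [10.5, 0.3, 10.1]
opening: 0.0006
grasp_force: 5.1
```

The drag force jumped to the slip limit, so the cassette is against the lip. I'll lift off, moving back out of the way, to look.

```bash
python3 -m handwheel '[{"translation":[0,0,-0.1],"roll":0,"hand":0},{"translation":[0,0,-0.5],"roll":0,"hand":0},{"translation":[0,0,-3],"roll":0,"hand":0},{"translation":[0,0,-6],"roll":0,"hand":9.5},{"translation":[-4,0,-9],"roll":0,"hand":9.5},{"translation":[-8,0,-10],"roll":0,"hand":9.5},{"translation":[-10,0,-10],"roll":0,"hand":9.5},{"translation":[-10,0,-10],"roll":0,"hand":9.5},{"translation":[-10,0,-10],"roll":0,"hand":9.5}]'
python3 - <<'E'
from h import *
s=ctrl.snapshot("top"); crop(s,220,140,300,240,6,"pics/c5.png")
E
```

```text
time_s: 11.78
tool_pos: [0.4376, 0.0403, 0.1691]
orientation: [0.0, 1.0, 0.01, 0.0]
wrist_force: [0.9, -0.5, -0.6]
opening: 0.0349
grasp_force: 0.0
```

View pics/c5.png

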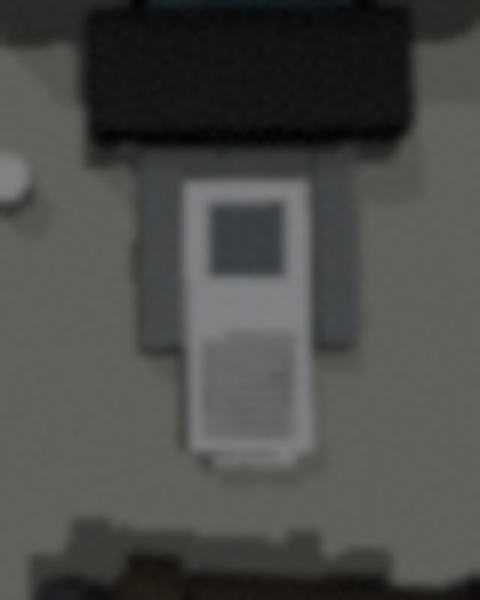

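The cassette lies at the lip. Its corners in crop pixels are (184,180), (307,179), (313,453) and (188,452), which is full-image (250.7,170) to (272.2,215.5), with the lip just showing below it.

```bash
python3 - <<'E'
from h import *
s=ctrl.snapshot("top")
w=plane(s,[(220+(x+.5)/6-.5,140+(y+.5)/6-.5) for x,y in [(184,180),(307,179),(313,453),(188,452)]],.054)
print(w.round(4),np.linalg.norm(np.roll(w,-1,0)-w,axis=1)); c=w.mean(0); d=w[0]+w[1]-w[2]-w[3]; a=np.arctan2(d[1],d[0])
print(c,a)
t=c[:2]-.030*np.array([np.cos(a),np.sin(a)]); print(t,rel((t[0],t[1],.10),.021))
E
```

```text
[[0.6481 0.0745 0.054 ]
 [0.6499 0.0159 0.054 ]
 [0.5197 0.0112 0.054 ]
 [0.5191 0.0703 0.054 ]] [0.05859306 0.13024668 0.05906766 0.12902792]
[0.58420475 0.04297095 0.054     ] 0.034296743794641094
[0.5542224  0.04194225] (array([11.5 ,  0.06,  6.86]), np.float64(-0.0), np.float64(0.0207))
```

```bash
python3 -m handwheel '[{"translation":[4,0,1],"roll":0,"hand":9.5},{"translation":[8,0,3],"roll":0,"hand":9.5},{"translation":[11.4,0,5],"roll":0,"hand":9.5},{"translation":[11.4,0,6.8],"roll":0,"hand":9.5},{"translation":[11.4,0,6.8],"roll":0,"hand":9.5},{"translation":[11.4,0,6.8],"roll":0,"hand":9.5},{"translation":[11.4,0,6.8],"roll":0,"hand":9.5},{"translation":[11.4,0,6.8],"roll":0,"hand":9.5}]'
python3 -c "
from h import *
o=ctrl.observe();print(o['opening'],o['tool_pos'],rel((.5535,.042,.056),.022))"
```

```text
time_s: 12.55
tool_pos: [0.5524, 0.0427, 0.1016]
orientation: [0.0, 1.0, 0.01, 0.001]
wrist_force: [-0.3, -0.1, -0.8]
opening: 0.0931
grasp_force: 0.0
0.09312818890533292 [0.55239169 0.04267892 0.10162057] (array([0.1 , 0.07, 4.56]), np.float64(-0.001), np.float64(0.0208))
```

```bash
python3 -m handwheel '[{"translation":[0.1,0,1],"roll":0,"hand":9.5},{"translation":[0.1,0,2.5],"roll":0,"hand":9.5},{"translation":[0.1,0,3.8],"roll":0,"hand":9.5},{"translation":[0.1,0,4.5],"roll":0,"hand":9.5},{"translation":[0.1,0,4.5],"roll":0,"hand":9.5},{"translation":[0.1,0,4.5],"roll":0,"hand":9.5}]'
python3 -c "
from h import *
o=ctrl.observe();print(o['wrist_force'],o['tool_pos'],rel((.5535,.042,.056),.022))"
```

```text
time_s: 13.05
tool_pos: [0.5535, 0.0427, 0.0557]
orientation: [0.0, 1.0, 0.01, -0.0]
wrist_force: [-1.0, 0.5, -0.1]
opening: 0.0949
grasp_force: 0.0
[-1.00124303  0.48008456 -0.10047159] [0.55345789 0.04268086 0.05568921] (array([ 0.  ,  0.07, -0.03]), np.float64(-0.001), np.float64(0.0208))
```

```bash
python3 -m handwheel '[{"translation":[0,0,0],"roll":0,"hand":6.6},{"translation":[0,0,0],"roll":0,"hand":6.3},{"translation":[0,0,0],"roll":0,"hand":6.2},{"translation":[0,0,0],"roll":0,"hand":6.1},{"translation":[0,0,0],"roll":0,"hand":6.0},{"translation":[0,0,0],"roll":0,"hand":5.9},{"translation":[0,0,0],"roll":0,"hand":5.5},{"translation":[0,0,0],"roll":0,"hand":5},{"translation":[0,0,0],"roll":0,"hand":5},{"translation":[0,0,0],"roll":0,"hand":5},{"translation":[0,0,0],"roll":0,"hand":5}]' 40
python3 -c "
from h import *
o=ctrl.observe();print(o['wrist_force'],o['tool_pos'],o['opening'])"
```

```text
time_s: 13.97
tool_pos: [0.5534, 0.0422, 0.0556]
orientation: [0.0, 1.0, 0.01, -0.0]
wrist_force: [-0.9, -4.1, 2.1]
opening: 0.0597
grasp_force: 40.0
[-0.94186368 -4.10305672  2.10671045] [0.55343201 0.04216765 0.05564093] 0.05970939979608375
```

Gripped at 59.7 mm opening and 40 N. Lifting.

```bash
python3 -m handwheel '[{"translation":[0.05,0.05,-0.3],"roll":0,"hand":5},{"translation":[0.1,0.05,-0.7],"roll":0,"hand":5},{"translation":[0.1,0.05,-1.2],"roll":0,"hand":5},{"translation":[0.1,0.05,-2],"roll":0,"hand":5},{"translation":[0.1,0.05,-3],"roll":0,"hand":5},{"translation":[0.1,0.05,-4.5],"roll":0,"hand":5},{"translation":[0.1,0.05,-6],"roll":0,"hand":5},{"translation":[0.1,0.05,-7.5],"roll":0,"hand":5},{"translation":[0.1,0.05,-8],"roll":0,"hand":5},{"translation":[0.1,0.05,-8],"roll":0,"hand":5},{"translation":[0.1,0.05,-8],"roll":0,"hand":5}]'
python3 - <<'E'
from h import *
o=ctrl.observe();print(o['wrist_force'],o['torque'],o['tool_pos'],o['opening'],o["grasp_force"])
s=ctrl.snapshot("side"); crop(s,200,110,320,200,6,"pics/c6.png")
T=np.array([.503,-.282]); a=np.radians(-16); t=T-.030*np.array([np.cos(a),np.sin(a)])
print(t,rel((t[0],t[1],o["tool_pos"][2]),a))
E
```

```text
time_s: 14.88
tool_pos: [0.5543, 0.0423, 0.1357]
orientation: [0.0, 1.0, 0.01, 0.0]
wrist_force: [0.9, 0.1, -1.4]
opening: 0.0599
grasp_force: 40.0
[ 0.91137104  0.13914162 -1.35391669] [ 0.00631567  0.06319569 -0.0258167 ] [0.55434995 0.04226699 0.13568675] 0.059861571976877255 39.99409854412079
[ 0.47416215 -0.27373088] (array([-8.65, 31.43, -0.05]), np.float64(0.3), np.float64(0.0208))
```

View pics/c6.png

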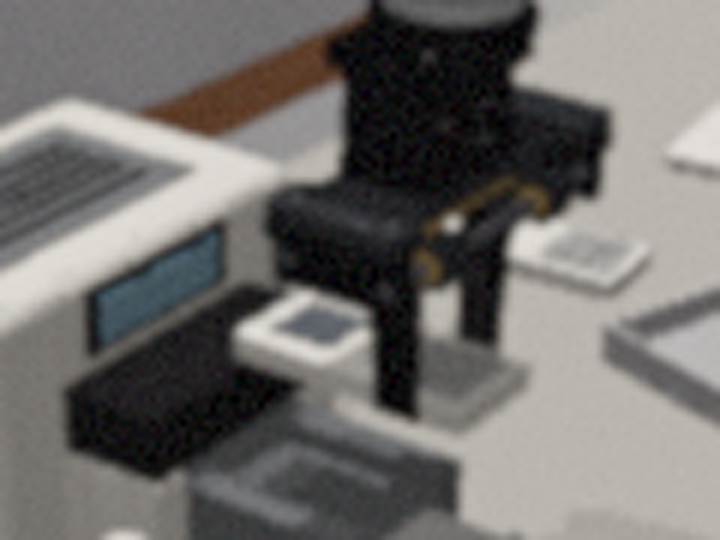

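The cassette is lifted and level in the jaws, at about (255,168) full-image, and the stage is empty. I'll carry it over the tray.

```bash
python3 -m handwheel '[{"translation":[-1,0.5,0],"roll":0,"hand":5},{"translation":[-2.2,2,0],"roll":0.02,"hand":5},{"translation":[-3.2,5,0],"roll":0.05,"hand":5},{"translation":[-4.2,8.5,0],"roll":0.1,"hand":5},{"translation":[-5.2,12,0],"roll":0.15,"hand":5},{"translation":[-6,15.5,0],"roll":0.2,"hand":5},{"translation":[-6.8,19,0],"roll":0.25,"hand":5},{"translation":[-7.4,22.5,0],"roll":0.28,"hand":5},{"translation":[-8,26,0],"roll":0.3,"hand":5},{"translation":[-8.4,29,0],"roll":0.3,"hand":5},{"translation":[-8.6,30.8,0],"roll":0.3,"hand":5},{"translation":[-8.65,31.4,0],"roll":0.3,"hand":5}]'
python3 -m handwheel '[{"translation":[0,0,0],"roll":0,"hand":5},{"translation":[0,0,0],"roll":0,"hand":5},{"translation":[0,0,0],"roll":0,"hand":5}]'
python3 - <<'E'
from h import *
o=ctrl.observe();print(o['wrist_force'],o['tool_pos'],o['opening'],o["grasp_force"])
s=ctrl.snapshot("top"); a=s["frame"][165:280,310:430,::-1]
s2=ctrl.snapshot("side"); b=s2["frame"][120:235,280:400,::-1]
cv2.imwrite("pics/c7.png",cv2.resize(np.hstack([a,b]),None,fx=3.3,fy=3.3,interpolation=cv2.INTER_CUBIC))
T=np.array([.503,-.282]); a=np.radians(-16); t=T-.030*np.array([np.cos(a),np.sin(a)])
print(rel((t[0],t[1],.056-.036),a))
E
```

```text
time_s: 15.93
tool_pos: [0.4731, -0.276, 0.1347]
orientation: [-0.0, 0.99, -0.141, -0.0]
wrist_force: [-0.5, 0.3, -1.6]
opening: 0.0595
grasp_force: 40.0
time_s: 16.18
tool_pos: [0.4743, -0.2723, 0.1353]
orientation: [-0.0, 0.99, -0.139, -0.0]
wrist_force: [-1.1, 0.5, -1.3]
opening: 0.0596
grasp_force: 40.0
[-1.07730811  0.54514307 -1.26753924] [ 0.47425842 -0.27227167  0.1352676 ] 0.05956586564430913 39.994189739227295
(array([ 0.  ,  0.15, 11.55]), np.float64(0.002), np.float64(-0.2778))
```

View pics/c7.png

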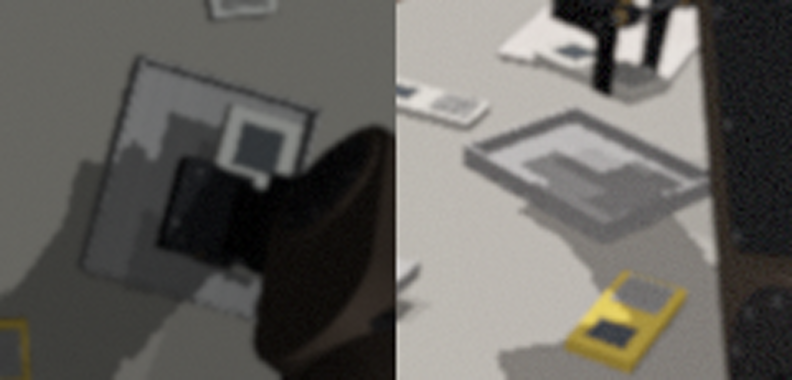

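The tray is at left-panel corners (138,57), (318,112) and (82,268), with the cassette held above it, rear corners at (233,103) and (308,120) there. It looks shifted right by parallax, so I'll check with a ray cast.

```bash
python3 - <<'E'
from h import *
s=ctrl.snapshot("top"); K=lambda x,y:(310+(x+.5)/3.3-.5,165+(y+.5)/3.3-.5)
w=plane(s,[K(231,103),K(309,120)],.1335); a=-.2778; c=w.mean(0)[:2]-.065*np.array([np.cos(a),np.sin(a)]); print(w,c)
w=plane(s,[K(138,57),K(318,112),K(82,268)],.025);print(w,(w[1]+w[2])/2)
E
```

```text
[[ 0.57520373 -0.26789454  0.1335    ]
 [ 0.56273454 -0.33136955  0.1335    ]] [ 0.50646116 -0.2818064 ]
[[ 0.6217566  -0.22598447  0.025     ]
 [ 0.57557686 -0.38909715  0.025     ]
 [ 0.43349267 -0.1759394   0.025     ]] [ 0.50453476 -0.28251827  0.025     ]
```

Cassette centre and tray centre agree to about 2 mm. Lowering.

```bash
python3 -m handwheel '[{"translation":[0,0.1,1],"roll":0,"hand":5},{"translation":[0,0.1,3],"roll":0,"hand":5},{"translation":[0,0.1,5.5],"roll":0,"hand":5},{"translation":[0,0.1,8],"roll":0,"hand":5},{"translation":[0,0.1,9.5],"roll":0,"hand":5},{"translation":[0,0.1,10.5],"roll":0,"hand":5},{"translation":[0,0.1,11],"roll":0,"hand":5},{"translation":[0,0.1,11.2],"roll":0,"hand":5},{"translation":[0,0.1,11.2],"roll":0,"hand":5},{"translation":[0,0.1,11.2],"roll":0,"hand":5}]'
python3 -m handwheel '[{"translation":[0,0,0.1],"roll":0,"hand":5},{"translation":[0,0,0.2],"roll":0,"hand":5},{"translation":[0,0,0.25],"roll":0,"hand":5},{"translation":[0,0,0.25],"roll":0,"hand":5}]'
python3 -c "
from h import *
o=ctrl.observe();print(o['wrist_force'],o['tool_pos'],o['opening'])"
```

```text
time_s: 17.17
tool_pos: [0.4746, -0.2747, 0.0242]
orientation: [0.0, 0.99, -0.139, 0.001]
wrist_force: [0.7, -0.4, -1.9]
opening: 0.0598
grasp_force: 40.0
time_s: 17.5
tool_pos: [0.4743, -0.2746, 0.0212]
orientation: [0.0, 0.99, -0.139, 0.0]
wrist_force: [0.0, 0.3, -2.1]
opening: 0.0593
grasp_force: 40.0
[ 0.02774421  0.30570916 -2.09018984] [ 0.47428173 -0.27456717  0.02123395] 0.05929861593228575
```

```bash
python3 -m handwheel '[{"translation":[0,0,0.05],"roll":0,"hand":5},{"translation":[0,0,0.1],"roll":0,"hand":5},{"translation":[0,0,0.12],"roll":0,"hand":5},{"translation":[0,0,0.12],"roll":0,"hand":5}]'
python3 -m handwheel '[{"translation":[0,0,0.03],"roll":0,"hand":5},{"translation":[0,0,0.05],"roll":0,"hand":5},{"translation":[0,0,0.05],"roll":0,"hand":5}]'
```

```text
time_s: 17.83
tool_pos: [0.4742, -0.2745, 0.0198]
orientation: [0.0, 0.99, -0.139, -0.0]
wrist_force: [-0.4, -0.1, -1.7]
opening: 0.0599
grasp_force: 40.0
time_s: 18.08
tool_pos: [0.4743, -0.2745, 0.0196]
orientation: [0.0, 0.99, -0.139, 0.0]
wrist_force: [-1.5, 1.3, 4.3]
opening: 0.0598
grasp_force: 40.0
```

Floor contact felt. Easing the grip, opening, and retreating.

```bash
python3 -m handwheel '[{"translation":[0,0,0],"roll":0,"hand":5},{"translation":[0,0,0],"roll":0,"hand":5},{"translation":[0,0,0],"roll":0,"hand":5}]' 5
python3 -m handwheel '[{"translation":[0,0,0],"roll":0,"hand":6.2},{"translation":[0,0,0],"roll":0,"hand":6.6},{"translation":[0,0,0],"roll":0,"hand":7.2},{"translation":[0,0,0],"roll":0,"hand":7.8},{"translation":[0,0,0],"roll":0,"hand":7.8},{"translation":[0,0,0],"roll":0,"hand":7.8},{"translation":[0,0,0],"roll":0,"hand":7.8}]'
python3 -m handwheel '[{"translation":[0,0,-0.5],"roll":0,"hand":7.8},{"translation":[0,0,-2],"roll":0,"hand":7.8},{"translation":[0,0,-5],"roll":0,"hand":7.8},{"translation":[0,0,-9],"roll":0,"hand":7.8},{"translation":[0,-3,-13],"roll":0,"hand":7.8},{"translation":[0,-7,-15],"roll":0,"hand":7.8},{"translation":[0,-11,-15],"roll":0,"hand":7.8},{"translation":[0,-15,-15],"roll":0,"hand":7.8},{"translation":[0,-18,-15],"roll":0,"hand":7.8},{"translation":[0,-20,-15],"roll":0,"hand":7.8},{"translation":[0,-20,-15],"roll":0,"hand":7.8},{"translation":[0,-20,-15],"roll":0,"hand":7.8}]'
python3 - <<'E'
from h import *
s=ctrl.snapshot("top"); a=s["frame"][165:280,310:430,::-1]
s2=ctrl.snapshot("side"); b=s2["frame"][120:235,280:400,::-1]
cv2.imwrite("pics/c8.png",cv2.resize(np.hstack([a,b]),None,fx=3.3,fy=3.3,interpolation=cv2.INTER_CUBIC))
E
```

```text
time_s: 18.33
tool_pos: [0.4743, -0.2745, 0.0196]
orientation: [0.0, 0.99, -0.139, 0.0]
wrist_force: [-1.4, 1.0, 5.3]
opening: 0.0596
grasp_force: 5.0
time_s: 18.92
tool_pos: [0.4742, -0.2745, 0.0193]
orientation: [0.0, 0.99, -0.139, -0.0]
wrist_force: [1.0, -0.1, -0.1]
opening: 0.0778
grasp_force: 0.0
time_s: 19.92
tool_pos: [0.5294, -0.0814, 0.1697]
orientation: [0.0, 0.99, -0.138, 0.0]
wrist_force: [0.2, -0.6, 0.1]
opening: 0.0778
grasp_force: 0.0
```

View pics/c8.png

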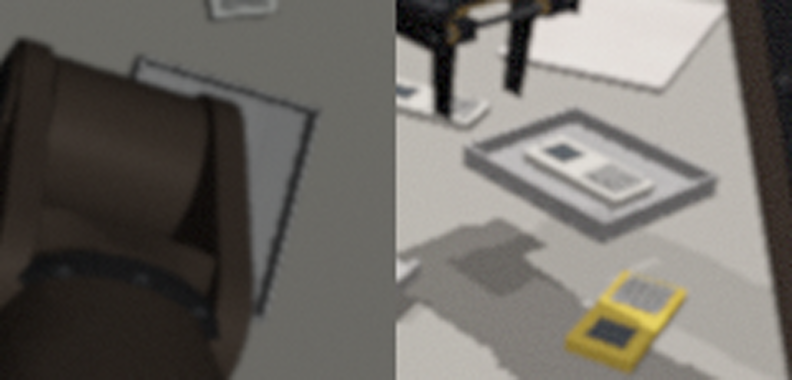

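The side view (right panel) shows the cassette flat and top up in the middle of the tray, at about (590,170), clear of the walls, with the gripper clear. Handing in.

```bash
python3 -c "
from bench import ctrl
print(ctrl.observe()['time_s']);print(ctrl.sign_off())"
```

```text
20.0167
the job is handed in; nothing more can be done
None
```

The used cassette was dragged to the lip (felt press readings up to 15.6 N), lifted out, set down flat and top up in the middle of the tray, and released; I handed the job in at 20.0 s and no verdict was returned.

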